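# Seat the impeller of a racking pump and hold it home

### The arm

A 7-joint arm with a two-finger parallel gripper is mounted at the origin on the work surface. World frame = base frame: x ahead of the robot, y to its left, z up, the work surface at z = 0. Lengths are in m, angles in rad, forces in N, time in s.
With the tool pointing down it reaches from about 0.4 to 0.85 m from the base axis. Payload 10.4 kg.
Tool frame: the origin (TCP) lies on the front face of the gripper's body, between the roots of the fingers; the fingertips stand 73 mm ahead of it and the grasp point (between the pads) lies 54 mm ahead of it; z points along the fingers, y is the line along which they close (so a half turn about z gives the same grasp; the last joint's range is limited). The gripper opens to 85 mm and grips with 20 to 120 N. Pads are 22 mm wide; open, the fingers measure 114 mm over their backs; the gripper's body (76 mm by 85 mm) begins 54 mm behind the grasp point. The pads swing forward as they close: fully open they stand 13 mm farther back than shut.
Start: joints at [1.229, 0.332, -0.065, 1.46, 0.022, 1.35, -0.088], TCP at [0.196, -0.594, 0.304] pointing down, gripper open.
Joint ranges: [-2.6, 2.6], [-0.5, 2.12], [-1.47, 1.34], [0.16, 2.42], [-1.27, 4.41], [0.06, 2.06], [-2.6, 2.6]. Speed limits (rad/s): [2.22, 2.22, 2.79, 2.79, 3.14, 3.14, 3.14].

### API

Orientations are given as a unit quaternion [x, y, z, w].
In Python, from workcell import manip gives the robot as it stands.
- The arm moves only by the shell command python3 -m jog 'ROWS' [FORCE]. ROWS is JSON, a list of rows, each an object with "grip": the gripper command: -1 is fully open, 1 is shut, values between are in proportion; "slide": the shift along the tool's x, y, z in cm, a list of three; "yaw": the turn about the tool's z in rad. A call has 1 to 8 rows; each row shifts and turns the commanded pose from where the row before left it, along the tool's axes as they then stand; what a row does not reach is not made up. A row lasts 1/10 s, in which the tool goes at most 50 mm and 8.59 degrees, less where a joint would pass 70% of its speed; a pose out of reach is approached as far as the arm can. A call with a gripper value outside its range is refused whole. The fingers move at their own pace and stop on an object; FORCE is the grip in N (left out, the last holds). Time passes only in rows, so rows that do not move let the fingers close. It gives the time, the measured TCP pose, the force, the opening and the grip force at its end, in the units of the state.
- manip.get_obs(): the state, without advancing time (a new reading comes with each control period).
- manip.camera(name): name is "scene" or "top" or "wrist"; returns the picture (420x560x3 uint8, blue, green, red); there is no depth.
- manip.calibration(name): a dict with "vfov" (degrees; the focal length in pixels is half the picture's height over the tangent of half this angle, whatever the lens; pixels are square), "cx", "cy" (the principal point, pixels), "camera_from_world" (4x4, takes a point from world to camera coordinates). Camera axes: x right, y down, z forward; pixel columns grow to the right and rows downward; lengths in m; the calibration is good to about 2 mm. The wrist camera is an equidistant fisheye: a pixel r from the principal point sees the ray r / f radians off the axis. A picture is of the moment at which its call begins: read the wrist's pose just before it. calibration takes no time and is no camera call; for the wrist camera it gives the pose at the moment of the call.
- manip.hand_in(): hands the job in; it is judged then, once.
Trained networks look in the newest picture that a camera, given by its name, has taken for a name from the list of things; names that differ only in an ending like _2 or _b are one class to them, and where a whole thing is asked for, a point or a joint stands for the part that bears it (a point fixed in the world has none). Each returns a list of dicts, best first, with "conf" (0 to 1); they miss things now and then, are a little off and sometimes report something else, mostly with a low value. They report only what shows in the picture. A call takes as long as a camera call. They do not tell look-alikes from the thing itself.
- manip.masks_of(thing, camera): "region" (420x560 bool, what is visible of it) and "centre" ([column, row] in pixels, amid what is visible of it).
The state is a dict: "clock": time; "joint_pos": joint angles; "joint_velocities": joint speeds; "tau": joint torques, N m; "position": TCP position; "ee_rot": TCP orientation; "ft_force": force on the tool from outside, world axes, zero at the start; "torque": the same for the moment, N m; "grip_width": opening from 0.0 (shut) to 1.0 (fully open); "grasp_force": force on a finger pad.
Only numpy, scipy, OpenCV 4.12 (cv2) and the standard library are available. Lean on these libraries where they do the work, as an engineer would, in place of code of your own. Each camera call takes 0.05 s, during which the arm holds its last target. There are 200 camera calls.

### The job

The cellar's racking pump stands open on the bench, shaft up, and its steel impeller lies on the rubber mat beside it. Pick the impeller up, lower it hub upwards over the shaft, turn it until the splines mesh and slide it fully home against the spring of the seal; press gently, never forcing it, and leave the cover, the cap nut and the bottle where they are. The spring would lift the impeller off again, so finish while still holding it pressed home, ready for the cap nut.

Things in the scene. Friction and masses are not known exactly. Their poses are not given: they have to be found in the camera images.
- impeller: Loose stainless impeller, 0.36 to 0.54 kg, flat on the mat. Origin: centre of its underside, z up. Disc 96 mm across, 4 mm thick; six swept vanes reach 16 mm above the underside. Hexagonal hub 36 mm across flats up to 48 mm: grip two flats of its free upper 32 mm. Bore right through with six splineways 60 deg apart, one to each hex corner; x along a splineway, y square to two flats.
- hub_nose (a point): Centre of the impeller hub's top face, 48 mm above the impeller's underside; axes as the impeller's. The bore here is 18.4 mm across between its inner splines.
- mat: Fixed black rubber mat, 130 x 130 x 4 mm, on the bench under the impeller; origin at the centre of its underside. Pump and mat may change sides.
- pump: Fixed pump standing on its grey motor (124 mm across); origin at the centre of its foot, z up. On top an open stainless bowl, 128 mm inside, floor 150 mm and rim 190 mm above the bench, rim 158 mm across. Terminal box and outlet pipe stand out sideways below the rim, up to 130 mm from the axis. The upright shaft stands in the middle of the bowl.
- shoulder (a point): On the shaft's axis, level with its shoulder (28 mm across), 160 mm above the bench: home is when the impeller's underside lies on it. Frame turns with the shaft: z up, x along one spline. The splines mesh when the x axes of impeller and shoulder are a multiple of 60 deg apart, with about 9 deg and 0.9 mm play each way. 
- spline_end (a point): On the shaft's axis at the upper end of its six splines, 24 mm above the shoulder (23 mm across their tips, each 3.2 mm wide); axes as point shoulder. An impeller that is not meshed stops with its underside here. Above, a smooth pilot 16.6 mm across and 8 mm long tapers over 5 mm to the thread.
- shaft_tip (a point): Tip of the shaft's threaded stub, 12 mm across, 62 mm above the shoulder; when the impeller is home it stands 14 mm out of the hub. The shaft turns with the motor, with a drag of 0.12 N m: pressed on hard (over 10 N) while unmeshed it is dragged round with the impeller; once meshed it follows it.
- seal (a joint): Black spring-loaded seal ring, 37 mm across, around the shoulder. 0 = free, its face 5 mm above the shoulder; grows (m) as the impeller pushes it down, 0.005 with the impeller home. Its spring pushes up with 8 N free, 14 N at home: more than the impeller's weight, so the hand must keep pressing down, with 12 to 25 N. Pressing with over 40 N would harm the seal and splines.
- cover: Bystander: loose round stainless front cover of the pump, 156 mm across, inlet stub upwards, 59 mm high in all; origin at the centre of its underside. Leave alone.
- cap_nut: Bystander: loose steel domed hexagonal nut, 19 mm across flats, 21 mm high; origin at the centre of its underside. Leave alone.
- wine_bottle: Bystander: full dark half bottle of wine standing upright, 62 mm across, 240 mm high; origin at the centre of its underside. Leave alone.
There are look-alikes about, which are no part of the job. What is shaped like the impeller but brown or orange is not meant.

How it is judged:
By the outcome, as a careful person would: the job done as asked, in the order asked, and still so for the second after the job is handed in, while the arm keeps its last pose, push and grip.
It also fails if it takes over 54 s, if anything falls off the work surface, if the arm or the gripper's body presses on something with over 40 N, if the wrist force passes 120 N, or if a joint passes its speed limit or range.

## Working session

There is one attempt and no reset: what is moved stays moved. The work goes in short steps, Python scripts to look and compute and a shell command to move; the robot and the scene stay as the last step left them, time stands still between calls to the robot, and variables do not carry over. Pictures are saved under pics/ and viewed, at most 10 in all, crops included, and the job is handed in when it is done.

```bash
mkdir -p pics; ls; cat > h.py <<'E'
import numpy as np, cv2
from workcell import manip
from scipy.spatial.transform import Rotation as R
def cal(n):
    c=manip.calibration(n); f=210/np.tan(np.radians(c["vfov"])/2)
    return f,c["cx"],c["cy"],np.array(c["camera_from_world"])
def ray(n,px,c=None):
    f,cx,cy,T=c or cal(n); d=np.array([(px[0]-cx)/f,(px[1]-cy)/f])
    if n=="wrist":
        r=np.hypot(*d); v=np.r_[d*np.sinc(r/np.pi),np.cos(r)]
    else: v=np.r_[d,1]
    return -T[:3,:3].T@T[:3,3], T[:3,:3].T@v
def at_z(n,px,z,c=None):
    o,v=ray(n,px,c); return o+v*(z-o[2])/v[2]
def proj(n,p,c=None):
    f,cx,cy,T=c or cal(n); q=T[:3,:3]@p+T[:3,3]
    if n=="wrist":
        r=np.hypot(q[0],q[1]); th=np.arctan2(r,q[2]); return np.array([cx,cy])+f*th*q[:2]/max(r,1e-9)
    return np.array([cx+f*q[0]/q[2],cy+f*q[1]/q[2]])
E
python3 - <<'E'
from h import *
for n in ["top","scene"]:
    im=manip.camera(n); cv2.imwrite(f"pics/{n}0.png",im)
    f,cx,cy,T=cal(n); print(n,f,cx,cy,-T[:3,:3].T@T[:3,3])
    for t in ["impeller","pump","mat","hub_nose","shaft_tip","cover","cap_nut","wine_bottle"]:
        for d in manip.masks_of(t,n)[:3]: print(n,t,round(d["conf"],2),np.round(d["centre"]),d["region"].sum(), np.round(at_z(n,d["centre"],0.02)[:2],3))
print(manip.get_obs())
E
```

```text
pics
top 385.97984137015885 278.82672661646 209.42122073124057 [0.379878   0.05797843 1.1231447 ]
top impeller 0.93 [210. 183.] 774 [0.629 0.228]
top impeller 0.9 [209. 228.] 793 [0.498 0.225]
top impeller 0.79 [154. 231.] 877 [0.486 0.379]
top pump 0.76 [399. 242.] 4410 [ 0.471 -0.324]
top mat 0.73 [202. 244.] 1094 [0.451 0.242]
top hub_nose 0.84 [210. 186.] 743 [0.621 0.228]
top hub_nose 0.76 [209. 230.] 893 [0.491 0.222]
top hub_nose 0.68 [197. 288.] 888 [0.329 0.248]
top shaft_tip 0.6 [401. 247.] 170 [ 0.456 -0.33 ]
top cover 0.81 [291. 242.] 2319 [ 0.464 -0.011]
top wine_bottle 0.92 [288. 146.] 821 [0.75  0.001]
scene 428.96407751799177 274.8777104068025 209.12568764539938 [1.19602211 0.39674757 0.82190501]
scene impeller 0.85 [342. 265.] 934 [0.504 0.227]
scene impeller 0.77 [406. 288.] 1112 [0.497 0.383]
scene impeller 0.67 [322. 314.] 1216 [0.658 0.241]
scene pump 0.69 [186. 162.] 4278 [ 0.347 -0.366]
scene mat 0.94 [360. 266.] 1089 [0.486 0.267]
scene mat 0.56 [182. 143.] 187 [ 0.269 -0.441]
scene hub_nose 0.87 [321. 308.] 1206 [0.645 0.233]
scene hub_nose 0.68 [339. 261.] 9
[... 342 characters left out ...]
int_pos': array([ 1.22941336,  0.3321892 , -0.06472973,  1.46009118,  0.02159245,
        1.3499075 , -0.08851022]), 'joint_velocities': array([ 0.00096669,  0.00066134,  0.00025486, -0.00097238, -0.00064971,
        0.00084772,  0.00044028]), 'tau': array([ 5.26722342e-04, -6.25219345e+01,  4.95251559e-02, -3.91833186e+01,
        1.64367654e-02,  1.72310287e-03,  8.63885475e-06]), 'position': array([ 0.1959206 , -0.59351366,  0.30394856]), 'ee_rot': array([9.87322517e-01, 1.58726953e-01, 2.58222207e-05, 4.52971667e-05]), 'ft_force': array([-0.23618592,  0.53221906, -0.27996245]), 'torque': array([ 0.03125775, -0.05688965,  0.01505079]), 'grasp_force': 0.0, 'grip_width': 0.9973736041291652}
```

```bash
python3 - <<'E'
import cv2,numpy as np
a=cv2.imread("pics/top0.png");b=cv2.imread("pics/scene0.png")
cv2.imwrite("pics/v1.png",np.hstack([cv2.resize(a[110:350,120:470],None,fx=2.2,fy=2.2,interpolation=2)]))
E
```

```text
(no output)
```

View pics/v1.png

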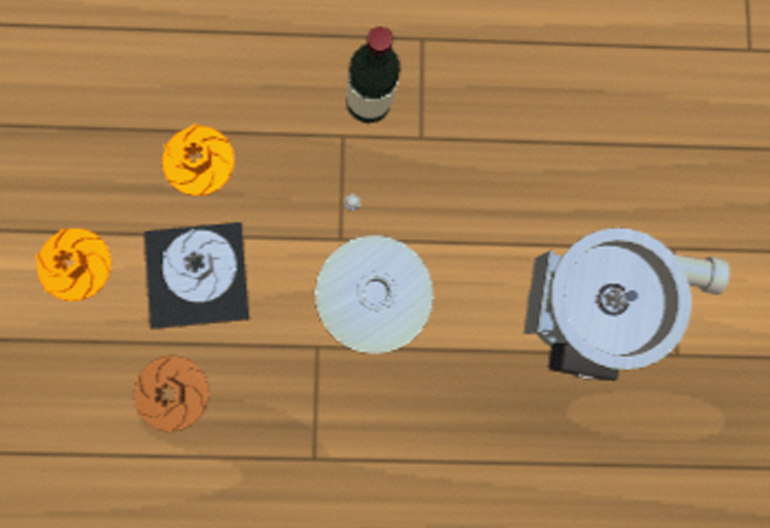

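View pics/scene0.png

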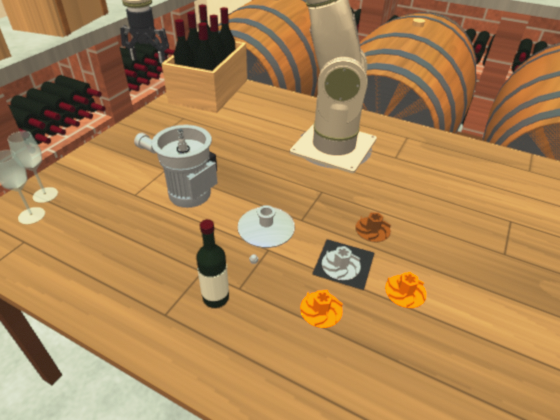

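```bash
python3 - <<'E'
from h import *
print(at_z("top",(402.5,246),.19), at_z("top",(611/2.2+120+0,298/2.2+110),.16))
m=[d for d in manip.masks_of("shaft_tip","scene")]
print(at_z("scene",(182,131),.222))
print("imp hub",at_z("top",(195/2.2+120,262/2.2+110),.052),"disc",at_z("top",(200/2.2+120,266/2.2+110),.012))
f,cx,cy,T=cal("wrist"); o=manip.get_obs(); Rt=R.from_quat(o["ee_rot"]).as_matrix()
C=-T[:3,:3].T@T[:3,3]; print("wrist cam in tool",Rt.T@(C-o["position"]),Rt.T@T[:3,:3].T, f,cx,cy)
print("tool",Rt)
E
```

```text
[ 0.44793527 -0.27362732  0.19      ] [ 0.45118563 -0.27217974  0.16      ]
[ 0.45616565 -0.2641711   0.222     ]
imp hub [0.49100013 0.21940836 0.052     ] disc [0.49008061 0.21867117 0.012     ]
wrist cam in tool [ 6.49603502e-02  8.15728273e-05 -7.10148525e-02] [[-5.02396207e-04 -9.64909357e-01 -2.62582711e-01]
 [ 9.99999738e-01 -3.47980403e-04 -6.34567782e-04]
 [ 5.20926753e-04 -2.62582961e-01  9.64909279e-01]] 325.19226210127806 276.8640267017093 213.4273763393575
tool [[ 9.49623111e-01  3.13394230e-01  6.06425853e-05]
 [ 3.13394234e-01 -9.49623109e-01 -7.25997873e-05]
 [ 3.48352459e-05  8.79474725e-05 -9.99999996e-01]]
```

```bash
python3 -m jog '[{"grip":-1,"slide":[1,-0.5,-4],"yaw":0},{"grip":-1,"slide":[3,-2,-4],"yaw":0},{"grip":-1,"slide":[4,-2.5,-2],"yaw":0},{"grip":-1,"slide":[4,-2.5,-1],"yaw":0},{"grip":-1,"slide":[4,-2.5,-1],"yaw":0},{"grip":-1,"slide":[4,-2.5,0],"yaw":0},{"grip":-1,"slide":[4,-2.5,0],"yaw":0},{"grip":-1,"slide":[4,-2.5,0],"yaw":0}]'; python3 -m jog '[{"grip":-1,"slide":[3.5,-2.5,0],"yaw":0},{"grip":-1,"slide":[2,-2,0],"yaw":0},{"grip":-1,"slide":[0,0,0],"yaw":0},{"grip":-1,"slide":[0,0,0],"yaw":0}]'
python3 - <<'E'
from h import *
o=manip.get_obs();c=cal("wrist");im=manip.camera("wrist");cv2.imwrite("pics/w1.png",im)
np.savez("w1.npz",T=c[3],p=o["position"],q=o["ee_rot"]);print(o["position"],o["ee_rot"])
for t in ["shaft_tip","spline_end","shoulder","seal","pump"]:
    for d in manip.masks_of(t,"wrist")[:2]: print(t,d["conf"],d["centre"],d["region"].sum())
E
```

```text
clock: 1.75
position: [0.4055, -0.3408, 0.421]
ee_rot: [0.987, 0.159, 0.0, 0.0]
ft_force: [1.7, -0.5, 0.2]
grip_width: 0.998
grasp_force: 0.0
clock: 2.15
position: [0.4428, -0.2824, 0.4207]
ee_rot: [0.987, 0.159, 0.0, 0.0]
ft_force: [-0.4, -0.7, -0.9]
grip_width: 0.996
grasp_force: 0.0
[ 0.44282023 -0.28235209  0.42073564] [9.87239320e-01 1.59243295e-01 5.01057772e-06 3.11996727e-04]
shaft_tip 0.85 [272.1, 184.4] 988
spline_end 0.74 [268.6, 183.0] 1000
shoulder 0.7 [272.4, 184.3] 1035
seal 0.9 [273.8, 166.2] 448
pump 0.74 [276.8, 182.7] 22378
```

View pics/w1.png

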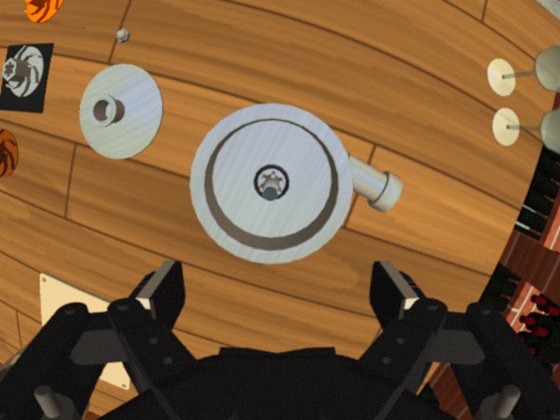

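```bash
python3 - <<'E'
from h import *
im=cv2.imread("pics/w1.png"); z=np.load("w1.npz"); f,cx,cy,_=cal("wrist"); c=(f,cx,cy,z["T"])
# rim outer circle fit: brightness - use pump mask? print candidates for axis
print("tip",at_z("wrist",(270,194),.222,c),"seal",at_z("wrist",(271.5,182),.165,c))
cv2.imwrite("pics/v2.png",cv2.resize(im[150:215,235:310],None,fx=9,fy=9,interpolation=cv2.INTER_CUBIC))
E
```

```text
tip [ 0.44914479 -0.27414682  0.222     ] seal [ 0.44980481 -0.27430259  0.165     ]
```

View pics/v2.png

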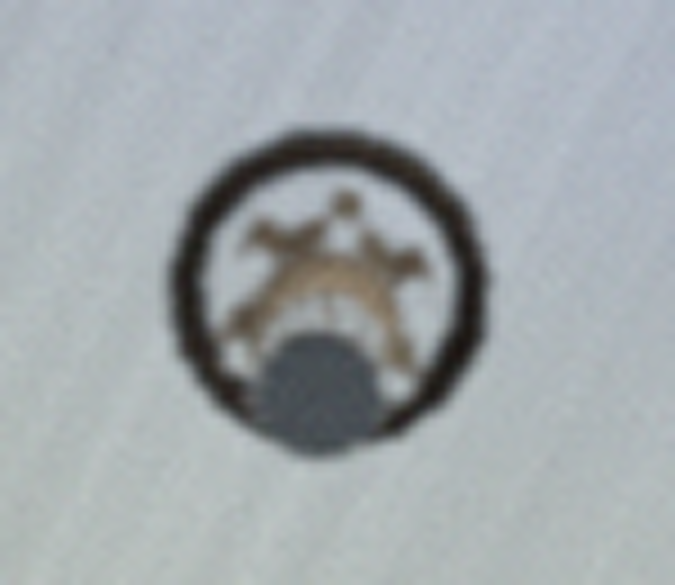

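```bash
python3 - <<'E'
from h import *
z=np.load("w1.npz"); f,cx,cy,_=cal("wrist"); c=(f,cx,cy,z["T"])
P=lambda u,v:((u+.5)/9-.5+235,(v+.5)/9-.5+150)
t=at_z("wrist",P(318,393),.222,c); s=at_z("wrist",P(330,284),.165,c); print(t,s)
ax=(t+s)[:2]/2
for u,v in [(345,203),(262,235),(412,264),(237,330),(400,375)]:
    for h in (.184,.172):
        d=at_z("wrist",P(u,v),h,c)[:2]-ax; a=np.degrees(np.arctan2(d[1],d[0])); print(h,u,v,round(a,1),round(a%60,1),np.hypot(*d)*1e3)
E
```

```text
[ 0.44975536 -0.27384921  0.222     ] [ 0.45058968 -0.27374864  0.165     ]
0.184 345 203 8.9 8.9 12.487279803403705
0.172 345 203 8.2 8.2 10.810597968115559
0.184 262 235 55.6 55.6 11.1944553528356
0.172 262 235 64.0 4.0 10.163086659790226
0.184 412 264 -39.5 20.5 10.804788249842623
0.172 412 264 -49.3 10.7 10.03015530464845
0.184 237 330 116.4 56.4 9.6404409296416
0.172 237 330 127.7 7.7 10.753746414490168
0.184 400 375 -110.3 9.7 10.08490403125416
0.172 400 375 -119.2 0.8 11.788551068833376
```

```bash
python3 -m jog '[{"grip":-1,"slide":[-3,-0.3,2.5],"yaw":0},{"grip":-1,"slide":[-2.5,-0.3,3],"yaw":0},{"grip":-1,"slide":[0,0,3.5],"yaw":0},{"grip":-1,"slide":[0,0,2],"yaw":0},{"grip":-1,"slide":[0,0,0],"yaw":0},{"grip":-1,"slide":[0,0,0],"yaw":0}]'
python3 - <<'E'
from h import *
o=manip.get_obs();c=cal("wrist");im=manip.camera("wrist");cv2.imwrite("pics/w2.png",im)
np.savez("w2.npz",T=c[3],p=o["position"],q=o["ee_rot"]);print(o["position"])
u,v=proj("wrist",np.array([.4502,-.2738,.184]),c);print(u,v);u,v=int(u),int(v)
np.save("crop2.npy",[u-35,v-35])
cv2.imwrite("pics/v3.png",cv2.resize(im[v-35:v+35,u-35:u+35],None,fx=8.5,fy=8.5,interpolation=cv2.INTER_CUBIC))
E
```

```text
clock: 3.05
position: [0.3887, -0.2944, 0.3113]
ee_rot: [0.987, 0.159, 0.0, 0.0]
ft_force: [0.5, 0.5, 0.8]
grip_width: 1.0
grasp_force: 0.0
[ 0.38870418 -0.29437774  0.31134271]
276.3696513142685 127.32866565596976
```

View pics/v3.png

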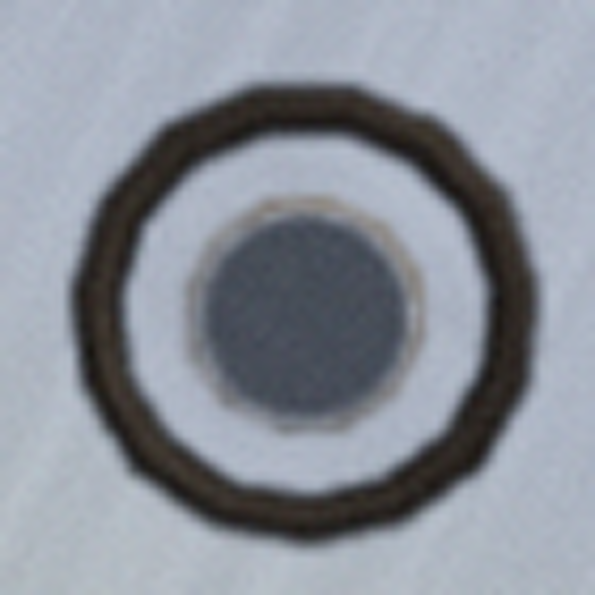

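```bash
cat > snap.py <<'E'
import sys
from h import *
k=sys.argv[1]
o=manip.get_obs();c=cal("wrist");im=manip.camera("wrist");cv2.imwrite(f"pics/{k}.png",im)
np.savez(k+".npz",T=c[3],p=o["position"],q=o["ee_rot"]);print(o["position"])
E
python3 -m jog '[{"grip":-1,"slide":[0,4.5,0],"yaw":0},{"grip":-1,"slide":[0,4.5,0],"yaw":0},{"grip":-1,"slide":[0,0,0],"yaw":0},{"grip":-1,"slide":[0,0,0],"yaw":0},{"grip":-1,"slide":[0,0,0],"yaw":0}]' | head -2; python3 snap.py w3
python3 -m jog '[{"grip":-1,"slide":[0,-4.5,0],"yaw":0},{"grip":-1,"slide":[0,-4.5,0],"yaw":0},{"grip":-1,"slide":[0,-4.5,0],"yaw":0},{"grip":-1,"slide":[0,-4.5,0],"yaw":0},{"grip":-1,"slide":[0,0,0],"yaw":0},{"grip":-1,"slide":[0,0,0],"yaw":0},{"grip":-1,"slide":[0,0,0],"yaw":0}]' | head -2; python3 snap.py w4
python3 - <<'E'
from h import *
f,cx,cy,_=cal("wrist"); out=[]
for k in ("w3","w4"):
    z=np.load(k+".npz"); c=(f,cx,cy,z["T"]); im=cv2.imread(f"pics/{k}.png")
    u,v=proj("wrist",np.array([.4502,-.2738,.19]),c).astype(int); print(k,u,v)
    out.append(cv2.resize(im[v-30:v+30,u-30:u+30],None,fx=6.5,fy=6.5,interpolation=cv2.INTER_CUBIC))
cv2.imwrite("pics/v4.png",np.hstack(out))
E
```

```text
clock: 3.6
position: [0.4173, -0.3788, 0.3116]
[ 0.41734874 -0.37880104  0.31158606]
clock: 4.35
position: [0.3605, -0.209, 0.3111]
[ 0.36050978 -0.20899471  0.31106357]
w3 133 134
w4 420 132
```

View pics/v4.png

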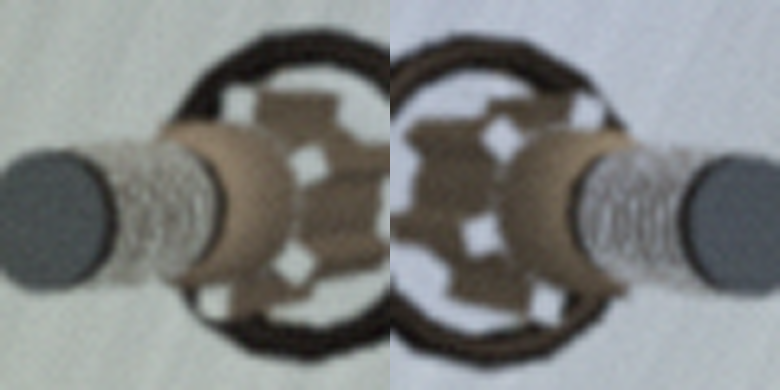

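```bash
python3 - <<'E'
from h import *
from scipy.optimize import least_squares
f,cx,cy,_=cal("wrist"); pts=[]
for k,L in (("w3",[(238,104),(310,162),(295,262),(213,300)]),("w4",[(190,110),(113,138),(92,235),(155,305)])):
    z=np.load(k+".npz"); c=(f,cx,cy,z["T"])
    u0,v0=proj("wrist",np.array([.4502,-.2738,.19]),c).astype(int)-30
    q=np.array([at_z("wrist",((u+.5)/6.5-.5+u0,(v+.5)/6.5-.5+v0),.184,c)[:2] for u,v in L])
    def res(p,q=q):
        d=q-p[:2]; a=np.arctan2(d[:,1],d[:,0])-p[2]; a=(a+np.pi/6)%(np.pi/3)-np.pi/6
        return np.r_[np.hypot(*d.T)-.01,a*.01]
    best=min((least_squares(res,[.4502,-.2738,a]) for a in np.radians(range(0,60,10))),key=lambda s:s.cost)
    print(k,best.x[:2],np.degrees(best.x[2])%60,np.round(best.fun*1e3,2))
    print(q)
z=np.load("w2.npz"); c=(f,cx,cy,z["T"]);u0,v0=np.load("crop2.npy")
for (u,v,h) in [(305,314,.222),(305,312,.165)]: print(at_z("wrist",((u+.5)/8.5-.5+u0,(v+.5)/8.5-.5+v0),h,c))
E
```

```text
w3 [ 0.4495291  -0.27351435] 7.53631585863207 [-0.17  0.09 -0.11 -0.07 -0.01  0.01 -0.02  0.02]
[[ 0.45927978 -0.27223606]
 [ 0.45568297 -0.28151173]
 [ 0.44573767 -0.28264363]
 [ 0.43968781 -0.27483657]]
w4 [ 0.44969629 -0.27426142] 8.523323221148843 [-0.12 -0.37 -0.27  0.08  0.51 -0.3  -0.03 -0.18]
[[ 0.45937826 -0.27230125]
 [ 0.45349099 -0.26540606]
 [ 0.44365414 -0.26663068]
 [ 0.43969749 -0.27557273]]
[ 0.44970617 -0.27406843  0.222     ]
[ 0.44959838 -0.27401299  0.165     ]
```

```bash
python3 -m jog '[{"grip":-1,"slide":[2,-4,0],"yaw":0},{"grip":-1,"slide":[2,-4,0],"yaw":0},{"grip":-1,"slide":[2,-4,0],"yaw":0},{"grip":-1,"slide":[2,-4,0],"yaw":0},{"grip":-1,"slide":[2,-4,0],"yaw":0},{"grip":-1,"slide":[2,-4,0],"yaw":0},{"grip":-1,"slide":[2,-4,0],"yaw":0},{"grip":-1,"slide":[2,-4,0],"yaw":0}]'|head -2;python3 -m jog '[{"grip":-1,"slide":[2,-3,1.5],"yaw":0},{"grip":-1,"slide":[1,-2,3],"yaw":0},{"grip":-1,"slide":[0,0,4],"yaw":0},{"grip":-1,"slide":[0,0,2.5],"yaw":0},{"grip":-1,"slide":[0,0,0],"yaw":0},{"grip":-1,"slide":[0,0,0],"yaw":0},{"grip":-1,"slide":[0,0,0],"yaw":0}]'|head -2;  python3 snap.py w5
python3 - <<'E'
from h import *
c=cal("wrist"); im=cv2.imread("pics/w5.png")
for d in manip.masks_of("hub_nose","wrist")[:3]+manip.masks_of("impeller","wrist")[:3]: print(d["conf"],d["centre"],at_z("wrist",d["centre"],.052,c))
u,v=proj("wrist",np.array([.4905,.219,.052]),c).astype(int); print(u,v)
x0,y0=max(u-80,0),max(v-70,0);print(x0,y0)
cv2.imwrite("pics/v5.png",cv2.resize(im[y0:v+70,x0:u+80],None,fx=4.8,fy=4.8,interpolation=cv2.INTER_CUBIC))
E
```

```text
clock: 5.2
position: [0.4126, 0.1468, 0.3109]
clock: 5.9
position: [0.4259, 0.2025, 0.2021]
[0.42592365 0.20249858 0.20209987]
0.93 [105.3, 79.5] [0.48839326 0.35604441 0.052     ]
0.66 [206.6, 285.9] [0.35837347 0.23774099 0.052     ]
0.63 [292.4, 120.4] [0.49554912 0.2143875  0.052     ]
0.96 [324.2, 8.2] [0.57962285 0.21877826 0.052     ]
0.87 [286.7, 114.8] [0.49794858 0.2192185  0.052     ]
0.7 [207.8, 282.5] [0.36163476 0.2375292  0.052     ]
283 125
203 55
```

View pics/v5.png

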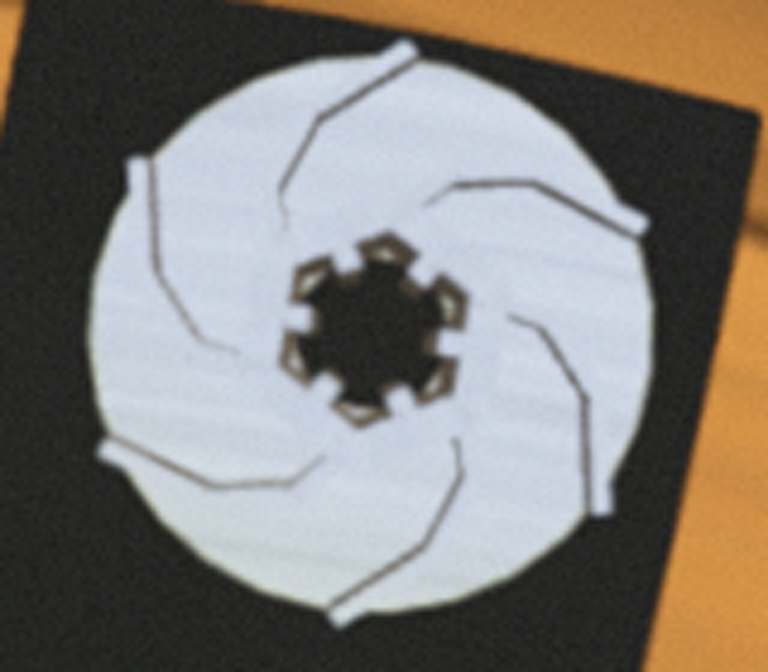

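```bash
python3 - <<'E'
from h import *
z=np.load("w5.npz");f,cx,cy,_=cal("wrist");c=(f,cx,cy,z["T"])
L=[(387,248),(450,300),(437,380),(360,410),(297,357),(313,278)]
q=np.array([at_z("wrist",((u+.5)/4.8-.5+203,(v+.5)/4.8-.5+55),.052,c)[:2] for u,v in L])
m=q.mean(0);d=q-m;a=np.degrees(np.arctan2(d[:,1],d[:,0]));print(m,np.round(np.hypot(*d.T)*1e3,1),np.round(a,1),np.round((a-10)%60+10,1))
Rt=R.from_quat(z["q"]).as_matrix();print(Rt[:,0],Rt.T@(np.r_[m,.1]-z["p"]))
E
```

```text
[0.49126953 0.22145678] [11.6 11.4 11.4 11.7 11.5 11.2] [   9.2  -50.6 -111.1 -171.5  128.5   68. ] [69.2 69.4 68.9 68.5 68.5 68. ]
[0.94988179 0.31260197 0.0021414 ] [0.0677786  0.00243691 0.10224483]
```

```bash
python3 -m jog '[{"grip":-1,"slide":[0,0,0],"yaw":0.083},{"grip":-1,"slide":[0,0,0],"yaw":0.083},{"grip":-1,"slide":[3.4,-0.45,2],"yaw":0},{"grip":-1,"slide":[3.34,-0.44,2],"yaw":0},{"grip":-1,"slide":[0,0,1.5],"yaw":0},{"grip":-1,"slide":[0,0,0],"yaw":0},{"grip":-1,"slide":[0,0,0],"yaw":0},{"grip":-1,"slide":[0,0,0],"yaw":0}]'
python3 - <<'E'
from h import *
o=manip.get_obs();Rt=R.from_quat(o["ee_rot"]).as_matrix();print(np.degrees(np.arctan2(Rt[1,0],Rt[0,0])),Rt[:,2],(Rt.T@(np.array([.4913,.2215,.095])-o["position"]))*100)
E
```

```text
clock: 6.85
position: [0.4901, 0.2215, 0.1469]
ee_rot: [0.997, 0.077, 0.001, 0.0]
ft_force: [0.0, 0.4, -0.7]
grip_width: 0.998
grasp_force: 0.0
8.774907227082727 [ 1.96300054e-03 -1.92633824e-04 -9.99998055e-01] [0.10821816 0.01390352 5.19412818]
```

```bash
python3 -m jog '[{"grip":-1,"slide":[0.1,0,2],"yaw":0},{"grip":-1,"slide":[0,0,2],"yaw":0},{"grip":-1,"slide":[0,0,1.2],"yaw":0},{"grip":-1,"slide":[0,0,0],"yaw":0},{"grip":-1,"slide":[0,0,0],"yaw":0},{"grip":0,"slide":[0,0,0],"yaw":0},{"grip":1,"slide":[0,0,0],"yaw":0},{"grip":1,"slide":[0,0,0],"yaw":0}]' 60;python3 -m jog '[{"grip":1,"slide":[0,0,0],"yaw":0},{"grip":1,"slide":[0,0,0],"yaw":0},{"grip":1,"slide":[0,0,0],"yaw":0},{"grip":1,"slide":[0,0,0],"yaw":0}]' 60
```

```text
clock: 7.65
position: [0.4914, 0.2216, 0.0941]
ee_rot: [0.997, 0.076, 0.0, -0.0]
ft_force: [0.3, -0.4, -0.9]
grip_width: 0.51
grasp_force: 0.0
clock: 8.05
position: [0.4914, 0.2218, 0.0941]
ee_rot: [0.997, 0.076, 0.0, -0.0]
ft_force: [-0.9, -0.5, 6.2]
grip_width: 0.409
grasp_force: 61.7
```

```bash
python3 -m jog '[{"grip":1,"slide":[0,0,-1],"yaw":0},{"grip":1,"slide":[0,0,-2],"yaw":0},{"grip":1,"slide":[0,0,-4],"yaw":0},{"grip":1,"slide":[0,0,-4],"yaw":0},{"grip":1,"slide":[0,0,-5],"yaw":0},{"grip":1,"slide":[0,0,-5],"yaw":0},{"grip":1,"slide":[0,0,-3.5],"yaw":0},{"grip":1,"slide":[0,0,-1],"yaw":0}]' ;python3 -m jog '[{"grip":1,"slide":[-0.5,2,0],"yaw":0},{"grip":1,"slide":[-1,3.5,0],"yaw":0},{"grip":1,"slide":[-1,4,0],"yaw":0},{"grip":1,"slide":[-1,4,0],"yaw":0},{"grip":1,"slide":[-1,4,0],"yaw":0},{"grip":1,"slide":[-1,4,0],"yaw":0},{"grip":1,"slide":[-1,4,0],"yaw":0},{"grip":1,"slide":[-1,4,0],"yaw":0}]'
```

```text
clock: 8.85
position: [0.4914, 0.2223, 0.3524]
ee_rot: [0.997, 0.077, 0.002, -0.0]
ft_force: [0.7, 0.3, -4.9]
grip_width: 0.411
grasp_force: 61.5
clock: 9.65
position: [0.4606, -0.0831, 0.3471]
ee_rot: [0.997, 0.076, -0.001, -0.0]
ft_force: [0.8, -1.1, -5.1]
grip_width: 0.412
grasp_force: 61.4
```

```bash
python3 -m jog '[{"grip":1,"slide":[-1,4,0],"yaw":0},{"grip":1,"slide":[-1,4,0],"yaw":0},{"grip":1,"slide":[-1,4,0],"yaw":0},{"grip":1,"slide":[-0.7,3,0],"yaw":0},{"grip":1,"slide":[-0.2,2,0],"yaw":0},{"grip":1,"slide":[0,0,0],"yaw":0},{"grip":1,"slide":[0,0,0],"yaw":0},{"grip":1,"slide":[0,0,0],"yaw":0}]'
python3 snap.py w6; python3 - <<'E'
from h import *
o=manip.get_obs();Rt=R.from_quat(o["ee_rot"]).as_matrix();print(np.degrees(np.arctan2(Rt[1,0],Rt[0,0])),Rt[:,2],(Rt.T@(np.array([.4497,-.2740,.2741])-o["position"]))*100)
im=cv2.imread("pics/w6.png");u,v=proj("wrist",o["position"]+Rt[:,2]*.042).astype(int);print(u,v)
cv2.imwrite("pics/v6.png",cv2.resize(im[max(v-130,0):v+70,u-130:u+130],None,fx=3,fy=3,interpolation=2))
E
```

```text
clock: 10.45
position: [0.4497, -0.2538, 0.3482]
ee_rot: [0.997, 0.077, -0.0, -0.0]
ft_force: [0.3, 0.9, -4.6]
grip_width: 0.412
grasp_force: 61.5
[ 0.44968191 -0.25380579  0.34824765]
8.889341375320898 [-1.31717017e-04  2.84434670e-04 -9.99999951e-01] [-0.30890904  1.99064451  7.43443694]
276 296
```

View pics/v6.png

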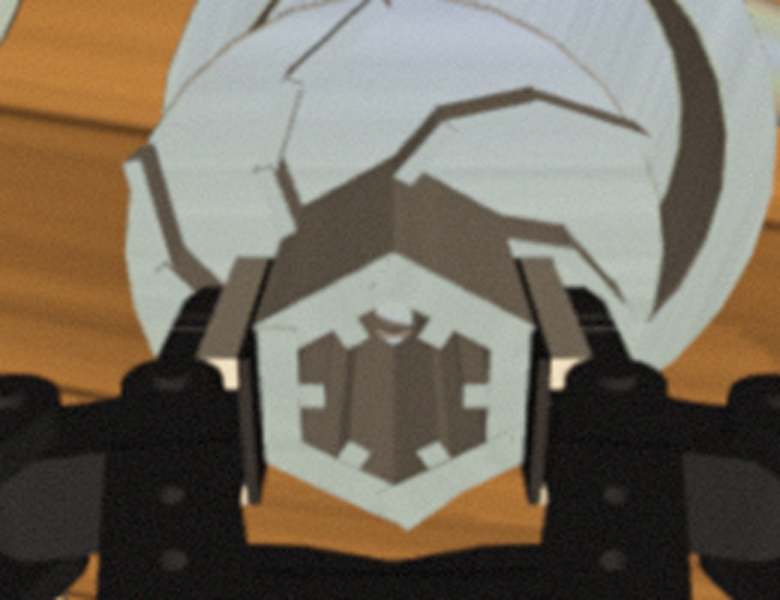

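```bash
python3 - <<'E'
from h import *
z=np.load("w6.npz");f,cx,cy,_=cal("wrist");c=(f,cx,cy,z["T"]);Rt=R.from_quat(z["q"]).as_matrix()
u0,v0=276-130,296-130
L=[(253,325),(393,252),(530,325),(525,462),(408,528),(263,465)]
for h in (.040,.0421,.046):
    q=np.array([Rt.T@(at_z("wrist",((u+.5)/3-.5+u0,(v+.5)/3-.5+v0),z["p"][2]-h,c)-z["p"]) for u,v in L])
    print(h,(q[:3]+q[3:]).mean(0)/2*1e3,np.linalg.norm(q[:3]-q[3:],axis=1)*1e3)
    d=q-q.mean(0);print(np.round((np.degrees(np.arctan2(d[:,1],d[:,0]))+30)%60-30,1))
print("mean target")
E
```

```text
0.04 [ 0.20769138  0.43555578 39.99962261] [41.3320013  42.25214415 41.09203146]
[ 0.7 -0.8 -2.3  0.2 -4.7 -0.8]
0.0421 [-1.01861963  0.43841746 42.09991813] [42.11410101 43.05165515 41.86959037]
[ 0.7 -0.8 -2.3  0.2 -4.7 -0.8]
0.046 [-3.29605436  0.44373201 46.00046695] [43.5665719  44.53646129 43.31362834]
[ 0.7 -0.8 -2.3  0.2 -4.7 -0.8]
mean target
```

```bash
python3 -m jog '[{"grip":1,"slide":[-0.3,1,0],"yaw":0},{"grip":1,"slide":[0,1,0],"yaw":0},{"grip":1,"slide":[0,0,0],"yaw":0},{"grip":1,"slide":[0,0,0],"yaw":0},{"grip":1,"slide":[0,0,2],"yaw":0},{"grip":1,"slide":[0,0,2],"yaw":0},{"grip":1,"slide":[0,0,0],"yaw":0},{"grip":1,"slide":[0,0,0],"yaw":0}]' 
python3 - <<'E'
from h import *
o=manip.get_obs();Rt=R.from_quat(o["ee_rot"]).as_matrix();print(np.degrees(np.arctan2(Rt[1,0],Rt[0,0])),Rt[:,2],(Rt.T@(np.array([.4497,-.2740,.2741])-o["position"]))*100)
E
```

```text
clock: 11.3
position: [0.4494, -0.2754, 0.309]
ee_rot: [0.997, 0.077, -0.0, -0.0]
ft_force: [0.2, -0.3, -4.0]
grip_width: 0.41
grasp_force: 61.3
8.775748556493324 [-6.50143939e-05  2.16991405e-04 -9.99999974e-01] [ 0.04798513 -0.13191786  3.49488207]
```

```bash
python3 -m jog '[{"grip":1,"slide":[0.05,-0.13,0],"yaw":0},{"grip":1,"slide":[0,0,0.8],"yaw":0},{"grip":1,"slide":[0,0,0.8],"yaw":0},{"grip":1,"slide":[0,0,0],"yaw":0},{"grip":1,"slide":[0,0,0],"yaw":0},{"grip":1,"slide":[0,0,0],"yaw":0}]'; python3 snap.py w7
cat > st.py <<'E'
from h import *
o=manip.get_obs();Rt=R.from_quat(o["ee_rot"]).as_matrix();print(np.degrees(np.arctan2(Rt[1,0],Rt[0,0])),Rt[:2,2],(Rt.T@(np.array([.4497,-.2740,.2501])-o["position"]))*1000,"mm; F tool",Rt.T@o["ft_force"],"T",Rt.T@o["torque"])
E
python3 st.py; python3 - <<'E'
from h import *
o=manip.get_obs();Rt=R.from_quat(o["ee_rot"]).as_matrix()
im=cv2.imread("pics/w7.png");u,v=proj("wrist",o["position"]+Rt[:,2]*.042).astype(int);print(u,v)
cv2.imwrite("pics/v7.png",cv2.resize(im[v-70:v+70,u-80:u+80],None,fx=4.5,fy=4.5,interpolation=2))
E
```

```text
clock: 11.9
position: [0.4497, -0.2743, 0.2928]
ee_rot: [0.997, 0.076, 0.0, 0.0]
ft_force: [0.7, 0.5, -5.0]
grip_width: 0.411
grasp_force: 61.6
[ 0.44972339 -0.27432843  0.29278833]
8.752448462520688 [ 0.00038474 -0.00026664] [-5.68184894e-03 -3.55299193e-01  4.27288315e+01] mm; F tool [-0.2299202   0.6569484   4.60927447] T [ 0.06297643 -0.02099128  0.02322601]
276 296
```

View pics/v7.png

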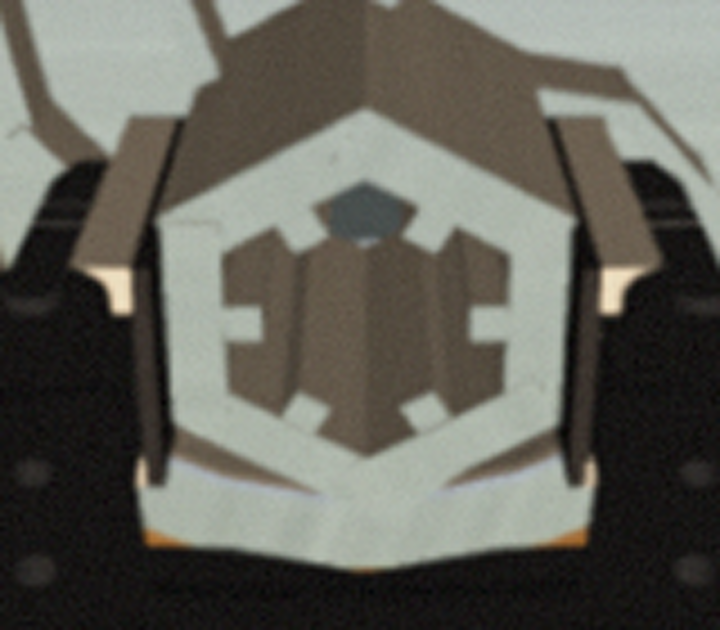

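```bash
python3 -m jog '[{"grip":1,"slide":[0,-0.03,0.4],"yaw":0},{"grip":1,"slide":[0,0,0.4],"yaw":0},{"grip":1,"slide":[0,0,0.2],"yaw":0},{"grip":1,"slide":[0,0,0],"yaw":0},{"grip":1,"slide":[0,0,0],"yaw":0}]'; python3 st.py
python3 -m jog '[{"grip":1,"slide":[0,0,0.2],"yaw":0},{"grip":1,"slide":[0,0,0.2],"yaw":0},{"grip":1,"slide":[0,0,0.2],"yaw":0},{"grip":1,"slide":[0,0,0],"yaw":0}]'; python3 st.py
```

```text
clock: 12.45
position: [0.4496, -0.274, 0.2826]
ee_rot: [0.997, 0.076, -0.0, 0.0]
ft_force: [-0.2, -0.1, -4.7]
grip_width: 0.41
grasp_force: 61.6
8.756743171033614 [-1.94727985e-05 -3.93809040e-06] [ 0.10122435  0.05603969 32.46031341] mm; F tool [-0.24506655  0.05526265  4.7460178 ] T [0.02176266 0.02150867 0.04177621]
clock: 12.85
position: [0.4494, -0.2739, 0.2762]
ee_rot: [0.997, 0.076, -0.0, -0.0]
ft_force: [-0.0, 0.5, -5.0]
grip_width: 0.409
grasp_force: 61.6
8.754770631323249 [-0.0004292   0.00026471] [ 0.25208867  0.12503152 26.10321211] mm; F tool [ 0.03101258 -0.50658936  5.04229733] T [-0.01648739 -0.03371861  0.03308046]
```

```bash
python3 -m jog '[{"grip":1,"slide":[0.02,0,0.1],"yaw":0},{"grip":1,"slide":[0,0,0.1],"yaw":0},{"grip":1,"slide":[0,0,0.1],"yaw":0},{"grip":1,"slide":[0,0,0],"yaw":0},{"grip":1,"slide":[0,0,0],"yaw":0}]'; python3 st.py
```

```text
clock: 13.35
position: [0.4498, -0.2739, 0.2736]
ee_rot: [0.997, 0.076, 0.0, 0.0]
ft_force: [-0.0, 0.1, -5.3]
grip_width: 0.41
grasp_force: 61.6
8.753803736373946 [ 2.88187654e-05 -3.77759120e-05] [-0.08822896  0.03977079 23.47251784] mm; F tool [-0.01949743 -0.12211909  5.32767239] T [ 0.01655323 -0.01396509 -0.0718967 ]
```

```bash
python3 -m jog '[{"grip":1,"slide":[0,0,0.1],"yaw":0},{"grip":1,"slide":[0,0,0.1],"yaw":0},{"grip":1,"slide":[0,0,0],"yaw":0},{"grip":1,"slide":[0,0,0],"yaw":0}]'; python3 st.py
```

```text
clock: 13.75
position: [0.4498, -0.274, 0.2716]
ee_rot: [0.997, 0.076, 0.0, 0.0]
ft_force: [0.8, -0.3, -5.5]
grip_width: 0.412
grasp_force: 61.6
8.754307477194542 [ 5.01181807e-05 -6.32626622e-05] [-0.09850042  0.03155897 21.46433795] mm; F tool [0.74922498 0.44797529 5.50472239] T [ 0.00547686 -0.03090439  0.01442402]
```

```bash
python3 -m jog '[{"grip":1,"slide":[0,0,0.2],"yaw":0},{"grip":1,"slide":[0,0,0.2],"yaw":0},{"grip":1,"slide":[0,0,0],"yaw":0},{"grip":1,"slide":[0,0,0],"yaw":0}]'; python3 st.py;  python3 -m jog '[{"grip":1,"slide":[0,0,0.2],"yaw":0},{"grip":1,"slide":[0,0,0.3],"yaw":0},{"grip":1,"slide":[0,0,0.3],"yaw":0},{"grip":1,"slide":[0,0,0],"yaw":0},{"grip":1,"slide":[0,0,0],"yaw":0}]'; python3 st.py
```

```text
clock: 14.15
position: [0.4497, -0.2739, 0.2675]
ee_rot: [0.997, 0.076, -0.0, -0.0]
ft_force: [-0.1, 0.2, -5.0]
grip_width: 0.414
grasp_force: 61.6
8.752947185489203 [-1.05529422e-04  4.01419721e-05] [-0.03975815  0.04690884 17.39536139] mm; F tool [-0.10903578 -0.17917146  4.96123028] T [ 0.00105509 -0.01872924  0.00781933]
clock: 14.65
position: [0.4497, -0.2739, 0.2595]
ee_rot: [0.997, 0.076, -0.0, -0.0]
ft_force: [0.0, 0.9, -5.0]
grip_width: 0.415
grasp_force: 61.6
8.75540685460648 [-1.64065810e-04  8.64436423e-05] [-0.04047232  0.05832691  9.36103298] mm; F tool [ 0.15283104 -0.88563027  4.98928168] T [-0.01838431 -0.02839886 -0.04595103]
```

```bash
python3 -m jog '[{"grip":1,"slide":[0,0,0.2],"yaw":0},{"grip":1,"slide":[0,0,0.2],"yaw":0},{"grip":1,"slide":[0,0,0.2],"yaw":0},{"grip":1,"slide":[0,0,0],"yaw":0},{"grip":1,"slide":[0,0,0],"yaw":0}]' 90; python3 st.py;  python3 -m jog '[{"grip":1,"slide":[0,0,0.1],"yaw":0},{"grip":1,"slide":[0,0,0.1],"yaw":0},{"grip":1,"slide":[0,0,0],"yaw":0},{"grip":1,"slide":[0,0,0],"yaw":0}]'; python3 st.py
```

```text
clock: 15.15
position: [0.4499, -0.2739, 0.2541]
ee_rot: [0.997, 0.076, 0.0, 0.0]
ft_force: [-2.8, 1.8, 4.4]
grip_width: 0.406
grasp_force: 96.3
8.756778458806426 [ 0.00032025 -0.00047191] [-0.19834501  0.02775361  4.04012509] mm; F tool [-2.48077287 -2.18658011 -4.40263642] T [ 0.50550668 -0.66676839 -0.02498527]
clock: 15.55
position: [0.4499, -0.274, 0.252]
ee_rot: [0.997, 0.076, 0.0, 0.0]
ft_force: [-3.8, 1.7, 6.4]
grip_width: 0.406
grasp_force: 96.6
8.752632221324097 [ 0.00038519 -0.00044697] [-0.1866923  -0.01978968  1.93535024] mm; F tool [-3.53035915 -2.25575378 -6.43601643] T [ 0.59138035 -0.82341427  0.02691778]
```

```bash
python3 -m jog '[{"grip":1,"slide":[-0.02,-0.01,0.1],"yaw":0},{"grip":1,"slide":[0,0,0.05],"yaw":0},{"grip":1,"slide":[0,0,0],"yaw":0},{"grip":1,"slide":[0,0,0],"yaw":0}]'; python3 st.py;  python3 -m jog '[{"grip":1,"slide":[0,0,0.05],"yaw":0},{"grip":1,"slide":[0,0,0],"yaw":0},{"grip":1,"slide":[0,0,0],"yaw":0}]'; python3 st.py
```

```text
clock: 15.95
position: [0.4499, -0.2739, 0.2508]
ee_rot: [0.997, 0.076, 0.0, 0.0]
ft_force: [-4.4, 1.9, 8.5]
grip_width: 0.406
grasp_force: 96.8
8.75859142947529 [ 0.00088348 -0.00070911] [-0.18219312  0.05045025  0.7143537 ] mm; F tool [-4.07641975 -2.52298645 -8.51987214] T [ 0.5962281  -0.77131851  0.02606438]
clock: 16.25
position: [0.4499, -0.2739, 0.2504]
ee_rot: [0.997, 0.076, 0.0, 0.0]
ft_force: [-4.5, 1.9, 8.4]
grip_width: 0.411
grasp_force: 96.9
8.758015344044239 [ 0.00088939 -0.00077737] [-0.16943076  0.03330272  0.26181959] mm; F tool [-4.11347759 -2.56386939 -8.36479581] T [ 0.69742131 -0.84443484 -0.00880627]
```

```bash
for i in 1; do python3 -m jog '[{"grip":1,"slide":[0,0,0.04],"yaw":0},{"grip":1,"slide":[0,0,0],"yaw":0},{"grip":1,"slide":[0,0,0],"yaw":0}]'|sed -n '2p;4p'; python3 -m jog '[{"grip":1,"slide":[0,0,0.04],"yaw":0},{"grip":1,"slide":[0,0,0],"yaw":0},{"grip":1,"slide":[0,0,0],"yaw":0}]'|sed -n '2p;4p'; done; python3 st.py
```

```text
position: [0.4499, -0.2739, 0.2502]
ft_force: [-4.2, 3.0, 10.4]
position: [0.4499, -0.2739, 0.2502]
ft_force: [-5.8, 3.7, 14.1]
8.750866363871337 [ 0.00095354 -0.00106558] [-0.17878501  0.02717965  0.06721303] mm; F tool [ -5.15706422  -4.49713753 -14.0720828 ] T [ 1.04825753 -1.33929722 -0.06141867]
```

```bash
python3 -m jog '[{"grip":1,"slide":[0,0,0.03],"yaw":0},{"grip":1,"slide":[0,0,0],"yaw":0},{"grip":1,"slide":[0,0,0],"yaw":0},{"grip":1,"slide":[0,0,0],"yaw":0}]'; python3 st.py; python3 snap.py w8; python3 - <<'E'
from h import *
o=manip.get_obs();Rt=R.from_quat(o["ee_rot"]).as_matrix()
im=cv2.imread("pics/w8.png");u,v=proj("wrist",o["position"]+Rt[:,2]*.042).astype(int)
cv2.imwrite("pics/v8.png",cv2.resize(im[v-130:v+70,u-130:u+130],None,fx=3,fy=3,interpolation=2))
E
```

```text
clock: 17.25
position: [0.4499, -0.2739, 0.2501]
ee_rot: [0.997, 0.076, 0.0, 0.001]
ft_force: [-6.8, 4.2, 16.3]
grip_width: 0.405
grasp_force: 97.9
8.75569870041488 [ 0.00099767 -0.00121477] [-0.21434009  0.0586091   0.04664656] mm; F tool [ -6.0930564   -5.18738432 -16.26706875] T [ 1.21549279 -1.55396057 -0.04199937]
[ 0.44990287 -0.27390939  0.25014674]
```

View pics/v8.png

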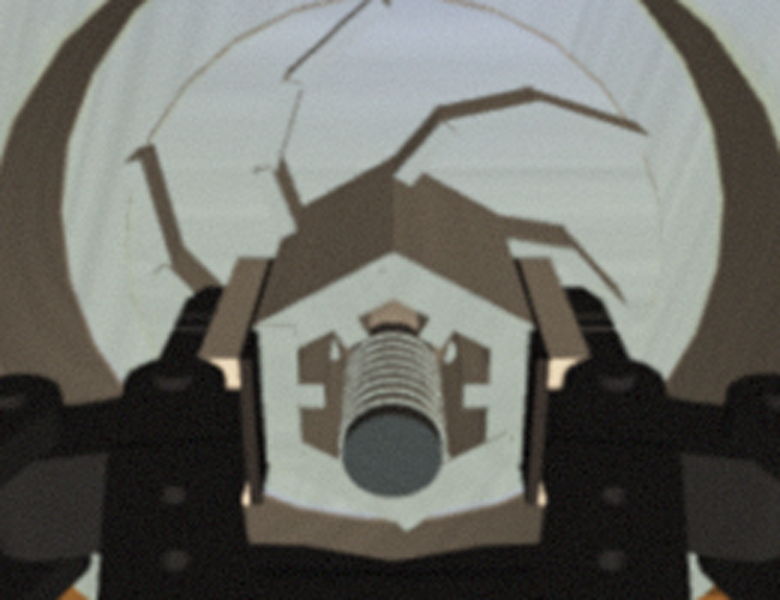

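The picture shows the threaded stub standing out of the hub at about crop (392,450). The hub sits in the grip exactly as it did before the descent, so it hasn't slipped. The impeller is home and pressed with about 16 N.

```bash
python3 -c "
from workcell import manip
print(manip.get_obs()['ft_force'],manip.hand_in())"
```

```text
the job is handed in; nothing more can be done
[-7.67186309  3.70650655 16.72335032] None
```

The impeller is meshed on the shaft and fully home, still held pressed down with about 16 N, and the job was handed in at about 17 s; no verdict came back.

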